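# Hook a clamp band out from under the rack and seat it in the V-stop

## Task

A brass clamp band has ended up under the low wire rack: take the hook from its red rest, drop its tip inside the band and drag the band out, flat on the bench, until it sits against both faces of the black V-stop. Keep it snug there with a steady gentle pull of about 8 N for about a second (never more than 20 N on the band), then lift the hook out without unseating the band and lay the hook back in its rest as it was. Do not touch the band with the gripper, and leave the tin, flask and glue bottle where they are.

Things in the scene. Friction and masses are not known exactly. Their poses are not given: they have to be found in the camera images.
- hook: Hook tool, 180 g: blue handle bar 130 x 18 wide x 24 high mm; from its front end a steel rod (8 mm diameter) runs on along the centre line and turns straight down 220 mm ahead of the origin into a prong. Origin: centre of the handle; x along the rod to the prong, z up, prong to -z. Starts lying in the rest, prong hanging free.
- hook_grip (a point): Point on the hook's handle to grip, on its centre line, 20 mm ahead of the handle's centre and at the hook's centre of mass. Grip it from above across the 18 mm width; 96 mm of handle length lies free between the rest's two supports.
- hook_tip (a point): Lowest point of the hook's prong (rounded, 8 mm diameter), 220 mm ahead of and 49 mm below the handle's centre; 200 mm ahead of hook_grip. The underside of the rod is 45 mm above this point.
- rest: Red rest fixed to the bench. Two supports, 12 mm thick, 54 mm either side of the origin along x, have U-shaped tops open upwards: 26 mm between the cheeks, U floor 54 mm and cheek tops 68 mm above the bench. Base plate 160 x 60 x 8. Origin: centre of the underside. The hook lies in it with its x along the rest's x and its origin 66 mm above the rest's origin.
- band: Brass clamp band, a plain ring lying flat on the bench: outside diameter 72, inside diameter 60, height 28 mm, 0.2 to 0.4 kg; origin at the centre of its underside, z up. It slides on the bench with 0.5 to 3 N.
- rack: Dark wire rack fixed to the bench, 200 deep (x), 320 wide (y) mm, deck from 110 to 120 mm above the bench on four 12 mm corner posts, sides open; a carton is fixed on its -y end. Origin: centre of its footprint. Front edge 100 mm from it towards -x, facing the V-stop. The band starts under it, 45 to 110 mm behind that edge, where only the hook's rod can reach.
- stop: Black V-stop on a steel foot fixed to the bench: two upright faces at 90 degrees, 28 mm high, 70 long, open to its +x; pull the band to -x to seat it. Origin: on the bench where the band's centre lies when seated, with the V at mid setting; but the V is clamped fast up to 9 mm nearer or farther along x, by an unmeasured amount: feel for it. Foot reaches 130 mm to -x. The rod passes over it.
- tin: Bystander: yellow tin 90 x 60 x 36 mm, loose, under the rack's -y end; origin at the centre of its underside.
- flask: Bystander: blue flask with orange cap, 68 mm diameter, 220 mm high, loose; origin at the centre of its underside.
- glue: Bystander: small red bottle, 44 mm diameter, 110 mm high, loose; origin at the centre of its underside.
Mind the look-alikes: they are no part of the job. Of the things like the rest, leave any that is green; of the rest the larger one is meant.

How it is judged (in metres and radians):
On the way, in this order (a step that is already met when the one before it is completed fails the run):
1. the hook's tip is inside the band, below its rim, while the band is still under the rack (horizontal distance between hook_tip and band below 0.031 m and height (world z) of hook_tip below 0.026 m and x of band in the frame of rack above -0.075 m), for 0.1 s.
2. the hook holds the band against the V-stop with a pull of 4 to 14 N for 0.6 s (x of band in the frame of stop between -0.013 and 0.013 m and y of band in the frame of stop between -0.004 and 0.004 m and horizontal distance between hook_tip and band below 0.031 m and contact force between band and stop above 1.5 N and contact force between hook and band between 4 and 14 N), for 0.6 s.
At the end, for the whole second after the job is handed in: The band lies flat and still in the V-stop: centre within 13 mm of the stop's origin along its x (the V's setting varies by 9 mm) and 4 mm across. The hook lies still and fully down in both supports of its rest, prong end forward as at the start (within 20 mm along it) (x of band in the frame of stop between -0.013 and 0.013 m and y of band in the frame of stop between -0.004 and 0.004 m and angle between band's own z axis and vertical below 0.05 rad and height (world z) of band below 0.004 m and linear speed of each of band, hook below 0.01 m/s and x of hook_tip in the frame of rest between 0.2 and 0.24 m and y of hook_tip in the frame of rest between -0.02 and 0.02 m and y of hook in the frame of rest between -0.008 and 0.008 m and z of hook in the frame of rest between 0.062 and 0.07 m); the robot touches nothing.
It fails at once if the hook and the band press on each other with more than 20 N (contact force between hook and band above 20 N).
It fails at once if the gripper touches the band (contact force between any of the fingers, the arm and band above 0.5 N).
It fails at once if the band is lifted off the bench or tipped (height (world z) of band above 0.015 m or angle between band's own z axis and vertical above 0.3 rad).
It fails at once if the tin, flask or glue bottle is shifted by more than 20 mm (distance of any of tin, flask, glue from where it was at the start of the episode above 0.02 m).
It also fails if it takes over 64 s, if anything falls off the work surface, if the arm or the gripper's body presses on something with over 40 N, if the wrist force passes 120 N, or if a joint passes its speed limit or range.

## Robot

A 6-joint arm with a two-finger parallel gripper is mounted at the origin on the work surface. World frame = base frame: x ahead of the robot, y to its left, z up, the work surface at z = 0. Lengths are in mm, angles in rad, forces in N, time in s.
With the tool pointing down it reaches from about 350 to 975 mm from the base axis. Payload 7.1 kg.
Tool frame: the origin (TCP) lies between the finger pads; the fingertips stand 19 mm ahead of it and the grasp point (between the pads) is the TCP (ctrl.tcp_to_tips is the distance from the TCP to the fingertips, in mm); z points along the fingers, y is the line along which they close (so a half turn about z gives the same grasp; the last joint's range is limited). The gripper opens to 88 mm and grips with 3 to 60 N. Pads are 20 mm wide; open, the fingers measure 115 mm over their backs; the gripper's body (75 mm by 178 mm) begins 61 mm behind the grasp point.
Start: joints at [-1.148, 0.423, 1.63, -0, 1.089, -0.019], TCP at [267.244, -564.965, 206.175] pointing down, gripper open.
Joint ranges: [-3, 3], [-0.9, 2.11], [0.09, 2.58], [-1.31, 4.45], [0.11, 2.69], [-2.54, 2.54]. Speed limits (rad/s): [2.39, 2.39, 3.01, 3.14, 3.14, 3.14].

## Interface

Orientations are given as a rotation vector (axis times angle).
In Python, from workcell import status, optics, ctrl gives the robot as it stands. The module is installed in compiled form; this text tells all that it offers.
- The arm moves only by the shell command python3 -m inch 'ROWS'. ROWS is JSON, a list that holds one entry, the list of rows, each a list of 7 numbers: the shift along the tool's x, y, z in mm, then the turn, a rotation vector about the tool's x, y, z in rad, then the opening in per cent of the stroke, from 0 (shut) to 100 (fully open). A call has 1 to 20 rows; each row is the pose to reach, as a shift and turn from the pose commanded when the call began, along the tool's axes at that moment; what a row does not reach only later rows make up. A row lasts 1/10 s, in which the tool goes at most 50 mm and 8.59 degrees, less where a joint would pass 70% of its speed; a pose out of reach is approached as far as the arm can. A call with a gripper value outside its range is refused whole. The fingers move at their own pace and stop on an object; the grip force is fixed at half the most. Time passes only in rows, so rows that repeat a pose let the fingers close. It gives the time, the measured TCP pose, the force, the opening and the grip force at its end, in the units of the state.
- status.get_obs(): the state, without advancing time (a new reading comes with each control period).
- optics.get_image(name): name is "scene" or "top"; returns a dict with "frame" (400x640x3 uint8, red, green, blue), "fx", "fy", "cx", "cy" (pixels), "rvec" (rotation vector, rad) and "tvec" (3), from world to camera coordinates, as OpenCV has them. Camera axes: x right, y down, z forward; pixel columns grow to the right and rows downward; lengths in mm; the calibration is good to about 2 mm. A picture is of the moment at which its call begins. There is no depth.
- ctrl.close_job(): hands the job in; it is judged then, once.
The state is a dict: "t": time; "qpos": joint angles; "qvel": joint speeds; "joint_torque": joint torques, N m; "ee_pos": TCP position; "orientation": TCP orientation; "ft_force": force on the tool from outside, world axes, zero at the start; "moment": the same for the moment, N m; "width": finger opening in mm; "grasp_force": force on a finger pad.
Only numpy, scipy, OpenCV 4.12 (cv2) and the standard library are available. Lean on these libraries where they do the work, as an engineer would, in place of code of your own. Each camera call takes 0.05 s, during which the arm holds its last target. There are 200 camera calls.

## Working session

There is one attempt and no reset: what is moved stays moved. The work goes in short steps, Python scripts to look and compute and a shell command to move; the robot and the scene stay as the last step left them, time stands still between calls to the robot, and variables do not carry over. Pictures are saved under pics/ and viewed, at most 10 in all, crops included, and the job is handed in when it is done.

```bash
mkdir -p pics; cat > h.py <<'E'
import numpy as np,cv2
from workcell import status,optics,ctrl
def snap(n,f):
    d=optics.get_image(n); cv2.imwrite('pics/'+f,d['frame'][:,:,::-1]); np.save('pics/'+f+'.npy',{k:v for k,v in d.items()},allow_pickle=True); return d
def load(f): return np.load('pics/'+f+'.npy',allow_pickle=True).item()
def back(d,u,v,z):
    R=cv2.Rodrigues(np.array(d['rvec'],float))[0]; t=np.array(d['tvec'],float).ravel()
    r=R.T@np.array([(u-d['cx'])/d['fx'],(v-d['cy'])/d['fy'],1]); c=-R.T@t
    return c+r*(z-c[2])/r[2]
def proj(d,P):
    K=np.array([[d['fx'],0,d['cx']],[0,d['fy'],d['cy']],[0,0,1.]])
    return cv2.projectPoints(np.array(P,float).reshape(-1,3),np.array(d['rvec'],float),np.array(d['tvec'],float),K,None)[0].reshape(-1,2)
def crop(d,u0,v0,u1,v1,s,f):
    c=d['frame'][v0:v1,u0:u1,::-1]; cv2.imwrite('pics/'+f,cv2.resize(c,None,fx=s,fy=s,interpolation=cv2.INTER_CUBIC))
E
python3 -c "
from h import *
for n in('scene','top'):
    d=snap(n,n+'0.png');R=cv2.Rodrigues(np.array(d['rvec'],float))[0];print(-R.T@np.array(d['tvec']).ravel(),R.round(2).tolist(),d['fx'])
print(status.get_obs())"
```

```text
[1030.16721461 -369.74885999  977.36316116] [[0.68, 0.73, -0.02], [0.58, -0.56, -0.59], [-0.44, 0.4, -0.8]] 365.3413691821691
[ 443.79748327   97.34294011 1230.94902641] [[-0.01, -1.0, 0.01], [-0.99, 0.01, -0.11], [0.1, -0.01, -0.99]] 463.63068274335217
{'t': 0.1, 'qpos': array([-1.14797481e+00,  4.23764104e-01,  1.63063244e+00, -1.24101503e-05,
        1.08861948e+00, -1.90187169e-02]), 'qvel': array([ 0.0005678 , -0.00111176, -0.00278444, -0.00055993, -0.00022536,
       -0.0006582 ]), 'joint_torque': array([-1.07766675e-03, -5.45616782e+01, -2.74326181e+01,  6.44026673e-02,
        1.87895430e-02, -2.14724741e-05]), 'ee_pos': array([ 267.03704497, -564.47510487,  205.47224399]), 'orientation': array([-3.06387971e+00, -6.88112991e-01,  4.65063339e-04]), 'ft_force': array([ 0.44518762, -0.11740603,  0.84631863]), 'moment': array([ 0.02478092, -0.01378506,  0.00069533]), 'grasp_force': 0.0, 'width': 87.97063604566708}
```

View pics/scene0.png

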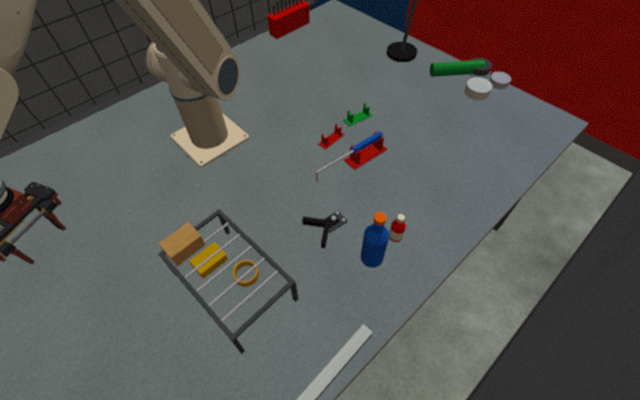

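View pics/top0.png

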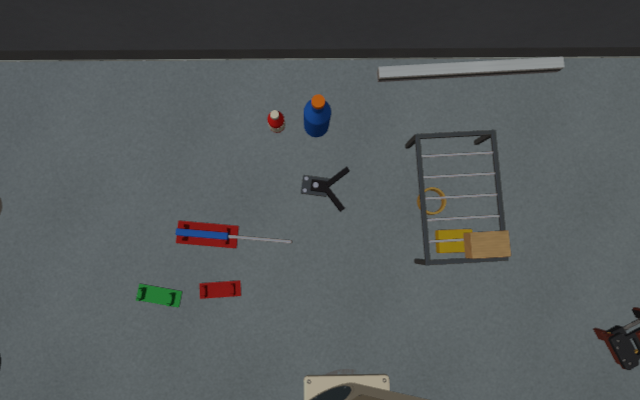

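Top view: the rest candidates are the large red one with the hook at (207,234), a small red one at (220,289) and a green one at (160,295). The large red one fits. The stop is at about (325,187), the band at (432,201) under the rack, the flask at (317,118) and the glue at (276,121). I'll confirm in enlarged crops.

```bash
python3 -c "
from h import *
d=load('top0.png')
crop(d,135,205,300,310,4.8,'c1.png')
crop(d,290,120,520,275,3.4,'c2.png')"
```

```text
(no output)
```

View pics/c1.png

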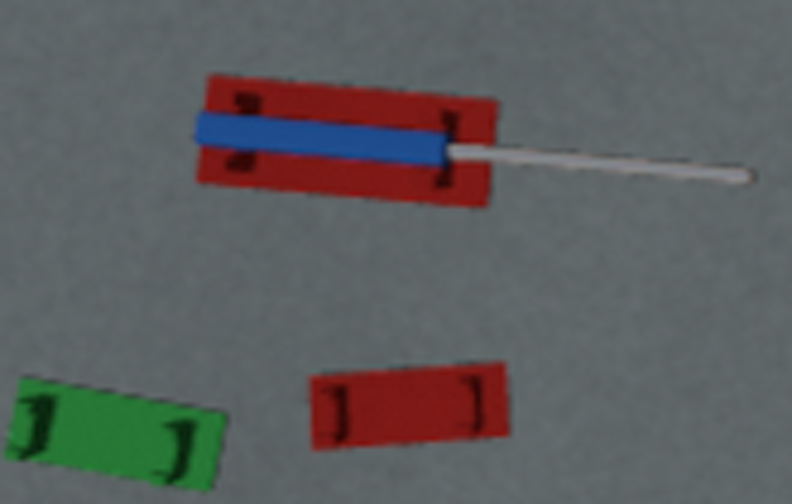

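View pics/c2.png

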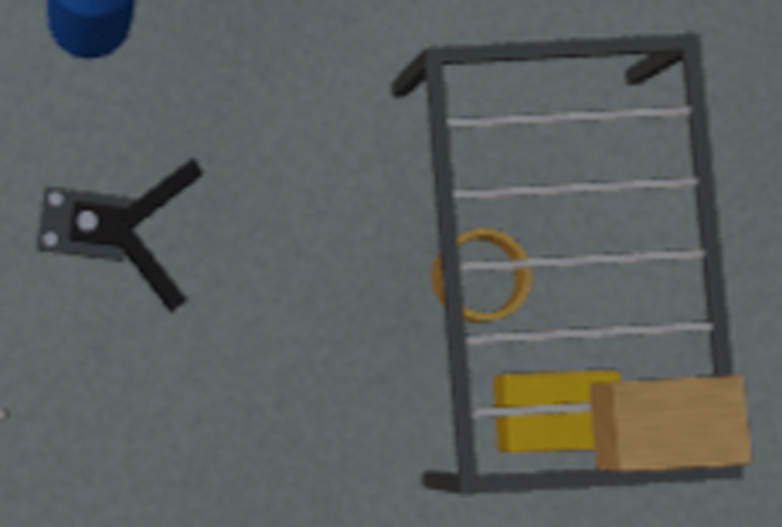

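The large red rest carrying the hook is confirmed. The prong points toward the rack (world −y), and the band centre is at about crop (482,275).

```bash
python3 -c "
from h import *
d=load('top0.png'); s=load('scene0.png')
np.set_printoptions(precision=1,suppress=True)
A=lambda u,v,z:back(d,(u+.5)/4.8+135-.5,(v+.5)/4.8+205-.5,z)
B=lambda u,v,z:back(d,(u+.5)/3.4+290-.5,(v+.5)/3.4+120-.5,z)
def rot(a,b): v=(b-a)[:2]; return np.degrees(np.arctan2(v[1],v[0]))
a=A(197,130,78);b=A(446,149,78);t=A(754,176,66);print('handle',a,b,(a+b)/2,rot(a,b),np.linalg.norm(a-b),'rodend',t,rot(a,t),np.linalg.norm(t-(a+b)/2))
c=[A(*p,8) for p in((208,75),(498,99),(490,207),(197,183))];print('rest',np.mean(c,0),rot(c[0],c[1]),rot(c[3],c[2]))
print('bandtop',B(482,274.5,28),'L/R',B(433,275,28),B(531,275,28),B(482,228,28),B(482,321,28))
for n,p in(('a1',(193,158)),('a1i',(203,172)),('a2i',(186,300)),('a2',(174,311)),('vin',(132,225))):print(n,B(*p,28))
f=[B(*p,6) for p in((44,187),(38,249))];print('foot',f)
r=[B(*p,120) for p in((428,48),(700,35),(742,480),(460,492))];print('rack',r,np.mean(r,0))
m=np.mean(r,0); print('fl',back(d,317,133,0),'flcap',back(d,318.5,101,220))
# scene check of band / stop
print('scene band',back(s,245.5,271,28), 'tip', proj(s,[t]), 'scene stop vertex',back(s,325,224,28))
print('scene flask cap',back(s,380,215,220),'glue cap top',back(s,401,216,110),back(d,275,115,110))
# mask band
for q,nm in((d,'t'),(s,'s')):
  h=cv2.cvtColor(q['frame'],cv2.COLOR_RGB2HSV);
  mm=cv2.inRange(h,(12,110,100),(22,255,255)); n,l,st,ce=cv2.connectedComponentsWithStats(mm)
  print(nm,[(st[i].tolist(),ce[i].round(1).tolist()) for i in range(1,n) if st[i][4]>25])
"
```

```text
handle [477.5 422.2  78. ] [466.2 294.3  78. ] [471.8 358.2  78. ] -95.06699100430993 128.44932826649784 rodend [450.4 136.2  66. ] -95.41718657266806 223.35317254990696
rest [472.6 359.5   8. ] -95.42761217327526 -95.39001220290078
bandtop [ 552.3 -228.4   28. ] L/R [ 552.4 -190.6   28. ] [ 551.5 -266.2   28. ] [ 588.3 -229.8   28. ] [ 516.5 -227.    28. ]
a1 [645.3  -7.8  28. ]
a1i [634.3 -15.3  28. ]
a2i [535.4  -0.2  28. ]
a2 [527.    9.1  28. ]
vin [593.7  40.2  28. ]
foot [array([627.2, 107.8,   6. ]), array([578.3, 113. ,   6. ])]
rack [array([ 708.4, -170.9,  120. ]), array([ 716. , -368.5,  120. ]), array([ 397.1, -380.8,  120. ]), array([ 391.4, -182. ,  120. ])] [ 553.2 -275.6  120. ]
fl [741.7  67.6   0. ] flcap [761.5  68.6 220. ]
scene band [ 554.8 -230.8   28. ] tip [[315.7 172.6]] scene stop vertex [596.5  38.7  28. ]
scene flask cap [759.2  72.6 220. ] glue cap top [763.  177.1 110. ] [761.5 173.6 110. ]
t [([312, 94, 13, 14, 140], [317.8, 101.0]), ([425, 187, 20, 9, 57], [435.5, 190.5]), ([426, 199, 20, 15, 77], [438.8, 207.3]), ([435, 230, 8, 10, 32], [436.8, 233.8]), ([463, 231, 47, 27, 1138], [486.1, 244.3]), ([436, 242, 4, 11, 30], [437.1, 247.2])]
s [([375, 213, 11, 11, 92], [379.8, 217.7]), ([159, 223, 42, 35, 723], [179.2, 239.9]), ([197, 253, 30, 22, 62], [211.7, 264.5]), ([233, 260, 22, 20, 96], [239.5, 267.1]), ([238, 267, 21, 17, 78], [250.8, 277.4])]
```

```bash
cat >> h.py <<'E'
def plan(x,y,z,yaw=84.65):
    from scipy.spatial.transform import Rotation as Ro
    o=status.get_obs(); R=Ro.from_rotvec(o['orientation']).as_matrix(); a=np.radians(yaw)
    X=np.array([np.cos(a),np.sin(a),0]);Z=np.array([0,0,-1.]);T=np.c_[X,np.cross(Z,X),Z]
    print('t',round(o['t'],2),'shift',(R.T@(np.array([x,y,z])-o['ee_pos'])).round(1),'turn',Ro.from_matrix(R.T@T).as_rotvec().round(3))
def tip():
    o=status.get_obs();from scipy.spatial.transform import Rotation as Ro
    R=Ro.from_rotvec(o['orientation']).as_matrix(); print('t',o['t'],'ee',o['ee_pos'].round(1),'tip',(o['ee_pos']+R@[-200,0,49]).round(1),'F',o['ft_force'].round(1),'M',o['moment'].round(2),'w',round(o['width'],1),'g',round(o['grasp_force'],1))
E
python3 -c "
from h import *
plan(470,339.6,330);plan(267,-565,330,25.3)"
```

```text
t 0.1 shift [ 570.1 -730.6 -123.5] turn [-1.000e-03 -1.000e-03 -1.036e+00]
t 0.1 shift [  -0.3    0.3 -124.5] turn [-0.001 -0.     0.   ]
```

```bash
python3 -m inch '[[[0,0,-60,0,0,0,60],[0,0,-120,0,0,0,60],[0,0,-124,0,0,0,60],[570,-731,-124,0,0,-1.036,60],[570,-731,-124,0,0,-1.036,60],[570,-731,-124,0,0,-1.036,60],[570,-731,-124,0,0,-1.036,60],[570,-731,-124,0,0,-1.036,60],[570,-731,-124,0,0,-1.036,60],[570,-731,-124,0,0,-1.036,60],[570,-731,-124,0,0,-1.036,60],[570,-731,-124,0,0,-1.036,60],[570,-731,-124,0,0,-1.036,60],[570,-731,-124,0,0,-1.036,60],[570,-731,-124,0,0,-1.036,60],[570,-731,-124,0,0,-1.036,60],[570,-731,-124,0,0,-1.036,60],[570,-731,-124,0,0,-1.036,60],[570,-731,-124,0,0,-1.036,60],[570,-731,-124,0,0,-1.036,60]]]'; python3 -c "
from h import *
plan(470,339.6,130)"
```

```text
t: 2.1
ee_pos: [452.9, 266.6, 329.9]
orientation: [2.322, 2.116, -0.001]
ft_force: [0.4, -0.2, 0.5]
width: 52.7
grasp_force: 0.0
t 2.1 shift [ 74.3  10.3 199.9] turn [-0.     0.     0.001]
```

```bash
python3 -m inch '[[[40,5,40,0,0,0,60],[74,10,90,0,0,0,60],[74,10,140,0,0,0,60],[74,10,170,0,0,0,60],[74,10,190,0,0,0,60],[74,10,190,0,0,0,60],[74,10,190,0,0,0,60],[74,10,190,0,0,0,60]]]'; python3 -c "
from h import *
plan(470,339.6,66)
d=snap('scene','s1.png'); e=snap('top','t1.png')
a=cv2.resize(d['frame'][90:200,290:410],None,fx=3.3,fy=3.3,interpolation=2);b=cv2.resize(e['frame'][180:290,160:300],None,fx=3.3,fy=3.3,interpolation=2);
cv2.imwrite('pics/m1.png',np.hstack([a,b])[:,:800,::-1])"
```

```text
t: 2.9
ee_pos: [471.1, 337.8, 141.9]
orientation: [2.322, 2.115, 0.005]
ft_force: [0.4, -0.5, -0.7]
width: 52.5
grasp_force: 0.0
t 2.9 shift [ 1.6 -1.4 75.9] turn [ 0.002 -0.002  0.   ]
```

View pics/m1.png

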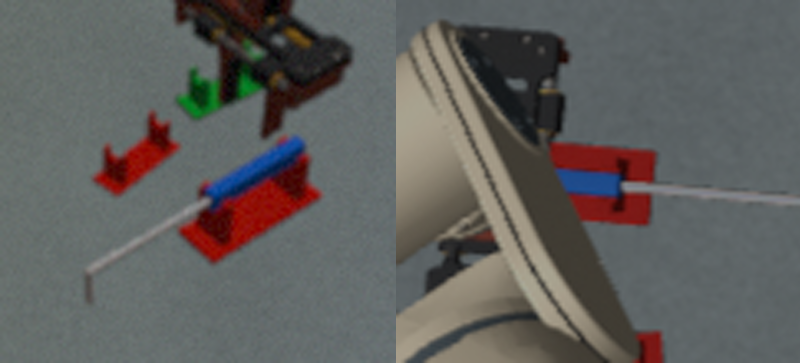

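The gripper (scene crop, about (300,60)) straddles the blue handle in line with it, so I'll descend and close.

```bash
python3 -m inch '[[[1,-1,30,0,0,0,60],[1.6,-1.4,55,0,0,0,60],[1.6,-1.4,70,0,0,0,60],[1.6,-1.4,76,0,0,0,60],[1.6,-1.4,76,0,0,0,60],[1.6,-1.4,76,0,0,0,40],[1.6,-1.4,76,0,0,0,30],[1.6,-1.4,76,0,0,0,22],[1.6,-1.4,76,0,0,0,15],[1.6,-1.4,76,0,0,0,0],[1.6,-1.4,76,0,0,0,0],[1.6,-1.4,76,0,0,0,0],[1.6,-1.4,76,0,0,0,0],[1.6,-1.4,76,0,0,0,0]]]'; python3 -c "
from h import *
tip()"
```

```text
t: 4.4
ee_pos: [468.7, 338.9, 64.2]
orientation: [-2.322, -2.116, 0.0]
ft_force: [0.2, 0.7, 0.7]
width: 0.4
grasp_force: 0.0
t 4.4 ee [468.7 338.9  64.2] tip [450.1 139.8  15.2] F [0.2 0.7 0.7] M [-0.02 -0.04 -0.01] w 0.4 g 0.0
```

```bash
python3 -c "
from h import *
d=snap('scene','s2.png'); o=status.get_obs();print(o['qpos'],t:=o['t'])
print(proj(d,[o['ee_pos'],[472,359.5,66],[450.4,136.2,66]]))
a=cv2.resize(d['frame'][80:200,280:440],None,fx=5,fy=5,interpolation=2);
cv2.imwrite('pics/m2.png',a[:,:,::-1])"
```

```text
[6.05462064e-01 5.52473459e-01 1.81692971e+00 5.02916315e-05
 7.72259683e-01 6.98483918e-01] 4.45
[[362.30624661 144.8272167 ]
 [367.09332358 141.97374277]
 [315.68651139 172.65510216]]
```

View pics/m2.png

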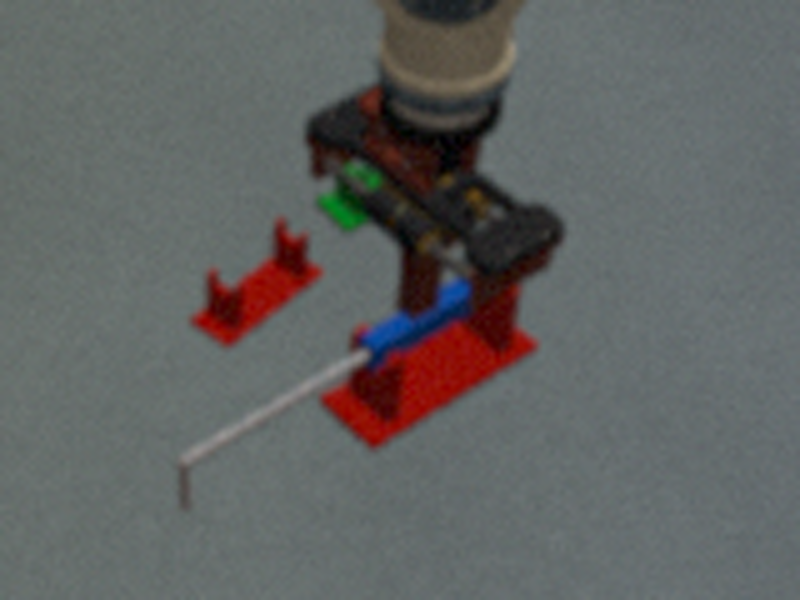

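```bash
python3 -c "
from h import *
d=load('s2.png')
np.set_printoptions(precision=0,suppress=True)
C=lambda P:(proj(d,P)-[280,80])*5
hx=np.array([np.cos(np.radians(-95.35)),np.sin(np.radians(-95.35))]);hy=np.array([-hx[1],hx[0]])
o=np.array([472,359.5])
W=lambda x,y,z:[*(o+hx*x+hy*y),z]
print('handle',C([W(-65,9,78),W(-65,-9,78),W(65,9,78),W(65,-9,78),W(65,9,54)]))
print('supp rear',C([W(-54,s*20,z) for s in(1,-1) for z in(8,68)]))
print('supp front',C([W(54,s*20,z) for s in(1,-1) for z in(8,68)]))
print('fingers shut z45,z100',C([[468.7+s,338.9,z] for s in(-13,0,13) for z in(45,100)]))
print('open26',C([[468.7+s,338.9,z] for s in(-33,33) for z in(45,100)]))
f=d['frame'][115:165,340:400]; cv2.imwrite('pics/m3.png',cv2.resize(f,None,fx=12,fy=12,interpolation=2)[:,:,::-1])
"
```

```text
handle [[515. 263.]
 [497. 249.]
 [374. 348.]
 [357. 333.]
 [372. 372.]]
supp rear [[502. 349.]
 [513. 289.]
 [465. 318.]
 [473. 258.]]
supp front [[390. 419.]
 [396. 360.]
 [353. 386.]
 [358. 327.]]
fingers shut z45,z100 [[396. 334.]
 [402. 277.]
 [409. 343.]
 [416. 287.]
 [423. 353.]
 [430. 296.]]
open26 [[375. 319.]
 [380. 262.]
 [444. 368.]
 [452. 312.]]
```

View pics/m3.png

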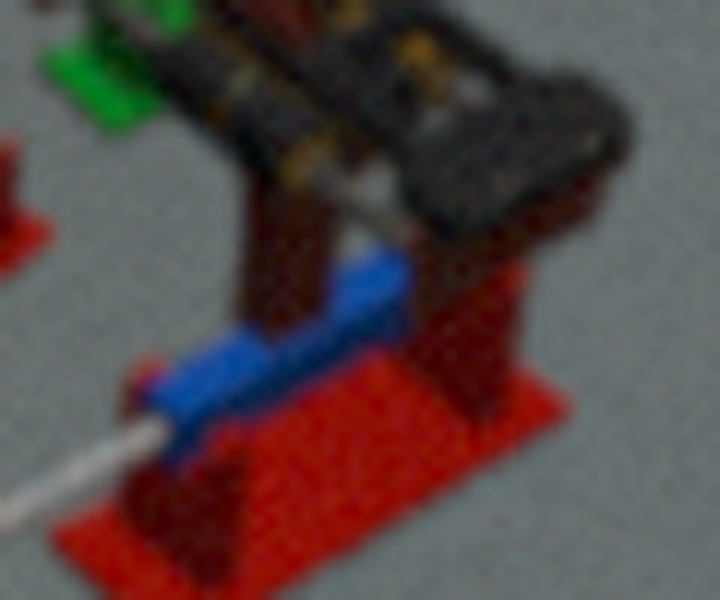

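```bash
python3 -m inch '[[[0,0,0,0,0,0,60],[0,0,0,0,0,0,60],[0,0,0,0,0,0,60],[0,0,0,0,0,0,60],[0,0,0,0,0,0,60]]]'; python3 -c "
from h import *
tip()
d=snap('scene','s3.png')
f=d['frame'][105:165,330:400]; cv2.imwrite('pics/m4.png',cv2.resize(f,None,fx=10,fy=10,interpolation=2)[:,:,::-1])
"
```

```text
t: 4.95
ee_pos: [468.7, 338.9, 64.2]
orientation: [-2.322, -2.116, 0.0]
ft_force: [0.2, 0.7, -0.0]
width: 37.1
grasp_force: 0.0
t 4.95 ee [468.7 338.9  64.2] tip [450.1 139.8  15.2] F [ 0.2  0.7 -0. ] M [-0.   -0.05  0.01] w 37.1 g 0.0
```

View pics/m4.png

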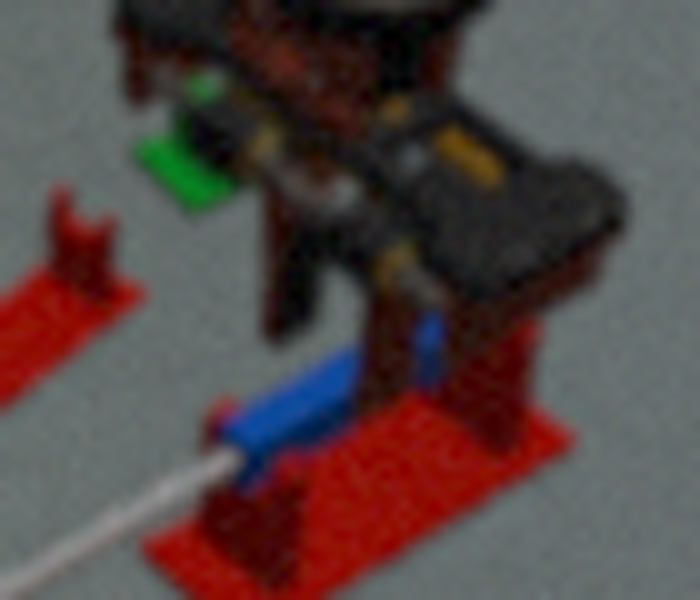

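```bash
python3 -c "
from h import *
d=load('s3.png'); print(ctrl.tcp_to_tips, [a for a in dir(ctrl) if a[0]!='_'])
np.set_printoptions(precision=0,suppress=True)
C=lambda P:(proj(d,P)-[330,105])*10
X=np.array([.9956,-.093,0]);Y=np.array([.093,.9956,0])
for z in(45,60,75,90): print(z,C([np.array([468.7,338.9,z])+X*s+Y*t for s in(-25,25) for t in(-10,10)]).ravel())
for z in(125,155,185): print('body',z,C([np.array([468.7,338.9,z])+X*s+Y*t for s in(-89,89) for t in(-37,37)]).ravel())
"
```

```text
19.0 ['Unreachable', 'close_job', 'tcp_to_tips']
45 [250. 410. 293. 384. 345. 491. 388. 465.]
60 [253. 379. 296. 354. 349. 461. 392. 435.]
75 [256. 348. 299. 323. 353. 430. 396. 404.]
90 [258. 317. 302. 291. 356. 399. 401. 372.]
body 125 [ 81. 174. 245.  83. 438. 473. 606. 369.]
body 155 [ 83. 106. 251.  14. 448. 406. 620. 301.]
body 185 [ 86.  35. 256. -57. 459. 337. 634. 231.]
```

Projection of the finger tips shows them standing at z≈77, about 30 mm higher than the reported pose implies, so the jaws closed above the handle. Going a further 31 mm down is clear of the base plate under either reading, so I'll go down in steps and watch the force.

```bash
python3 -m inch '[[[0,0,3,0,0,0,60],[0,0,6,0,0,0,60],[0,0,9,0,0,0,60],[0,0,12,0,0,0,60],[0,0,15,0,0,0,60],[0,0,15,0,0,0,60]]]'; python3 -m inch '[[[0,0,0,0,0,0,40],[0,0,0,0,0,0,30],[0,0,0,0,0,0,10],[0,0,0,0,0,0,0],[0,0,0,0,0,0,0],[0,0,0,0,0,0,0]]]'; python3 -c "
from h import *
tip()"
```

```text
t: 5.6
ee_pos: [468.4, 338.7, 48.6]
orientation: [-2.322, -2.116, 0.001]
ft_force: [-0.4, -0.4, -0.1]
width: 52.6
grasp_force: 0.0
t: 6.2
ee_pos: [468.8, 339.0, 49.3]
orientation: [2.322, 2.116, 0.0]
ft_force: [-0.1, 0.3, 1.3]
width: 17.6
grasp_force: 30.0
t 6.2 ee [468.8 339.   49.3] tip [4.503e+02 1.399e+02 3.000e-01] F [-0.1  0.3  1.3] M [-0.07 -0.11  0.04] w 17.6 g 30.0
```

Gripped at 17.6 mm, which confirms the height offset. I'll regrip 15 mm lower so the pads are centred on the handle.

```bash
python3 -m inch '[[[0,0,0,0,0,0,45],[0,0,0,0,0,0,45],[0,0,0,0,0,0,45],[0,0,4,0,0,0,45],[0,0,8,0,0,0,45],[0,0,12,0,0,0,45],[0,0,15,0,0,0,45],[0,0,15,0,0,0,45]]]'; python3 -m inch '[[[0,0,0,0,0,0,30],[0,0,0,0,0,0,10],[0,0,0,0,0,0,0],[0,0,0,0,0,0,0],[0,0,0,0,0,0,0],[0,0,0,0,0,0,0]]]'; python3 -c "
from h import *
tip()
d=snap('scene','s4.png');np.set_printoptions(precision=1,suppress=True)
for n in('scene0.png','s4.png'):
  q=load(n);f=q['frame'][155:185,308:335].astype(int); print(n,[(308+int(r.argmax()),int(r.max())) for r in f.sum(2)])
"
```

```text
t: 7.0
ee_pos: [468.4, 338.7, 33.5]
orientation: [-2.322, -2.116, 0.002]
ft_force: [0.5, 0.2, -0.9]
width: 39.7
grasp_force: 0.0
t: 7.6
ee_pos: [468.8, 339.0, 34.4]
orientation: [2.322, 2.116, 0.001]
ft_force: [0.3, 0.3, 0.3]
width: 17.9
grasp_force: 30.0
t 7.6 ee [468.8 339.   34.4] tip [450.3 139.9 -14.7] F [0.3 0.3 0.3] M [-0.1  -0.08  0.01] w 17.9 g 30.0
scene0.png [(332, 334), (329, 341), (322, 335), (317, 334), (322, 330), (334, 368), (334, 389), (332, 402), (330, 413), (329, 413), (327, 409), (325, 419), (324, 424), (322, 398), (320, 402), (319, 424), (317, 388), (317, 350), (325, 333), (324, 332), (320, 333), (333, 333), (325, 333), (322, 336), (326, 331), (326, 329), (325, 335), (324, 334), (331, 332), (310, 329)]
s4.png [(332, 339), (321, 339), (328, 341), (330, 333), (334, 339), (334, 368), (334, 403), (331, 416), (331, 429), (328, 405), (326, 418), (326, 433), (324, 404), (322, 415), (321, 420), (319, 402), (317, 407), (317, 367), (324, 335), (325, 337), (334, 342), (334, 339), (333, 337), (324, 337), (326, 339), (326, 334), (325, 333), (330, 341), (325, 335), (326, 336)]
```

```bash
python3 -m inch '[[[0,0,-6,0,0,0,0],[0,0,-16,0,0,0,0],[0,0,-30,0,0,0,0],[0,0,-43,0,0,0,0],[0,0,-43,0,0,0,0],[-15,9,-43,0,0,0,0],[-40,25,-43,0,0,0,0],[-65,40,-43,0,0,0,0],[-95,58,-43,0,0,0,0],[-125,77,-43,0,0,0,0],[-155,95,-43,0,0,0,0],[-185,114,-43,0,0,0,0],[-210,129,-43,0,0,0,0],[-230,141,-43,0,0,0,0],[-238,146,-43,0,0,0,0],[-238,146,-43,0,0,0,0],[-238,146,-43,0,0,0,0]]]'; python3 -c "
from h import *
tip(); o=status.get_obs(); T=o['ee_pos']+[-17.3,-198.5,-17.4]; print('tip est',T)
d=snap('scene','s5.png'); e=snap('top','t5.png'); print(proj(d,[T,T+[0,0,49]]),proj(e,[T,T+[0,0,49]]))
p=proj(d,[T])[0].astype(int);q=proj(e,[T])[0].astype(int)
a=cv2.resize(d['frame'][p[1]-35:p[1]+30,p[0]-35:p[0]+30],(400,400),interpolation=2);b=cv2.resize(e['frame'][q[1]-32:q[1]+33,q[0]-32:q[0]+33],(400,400),interpolation=2)
cv2.imwrite('pics/m5.png',np.hstack([a,b])[:,:,::-1]); print(p,q)"
```

```text
t: 9.35
ee_pos: [591.4, 89.0, 77.0]
orientation: [-2.322, -2.116, 0.001]
ft_force: [-0.4, -0.7, -0.6]
width: 17.5
grasp_force: 30.0
t 9.35 ee [591.4  89.   77. ] tip [ 572.8 -110.1   28. ] F [-0.4 -0.7 -0.6] M [ 0.03 -0.05 -0.04] w 17.5 g 30.0
tip est [ 574.13364643 -109.47618722   59.64821661]
[[281.97168797 243.70130454]
 [280.21909494 234.96696593]] [[387.87687911 191.24339989]
 [391.34432055 188.9857065 ]]
[281 243] [387 191]
```

View pics/m5.png

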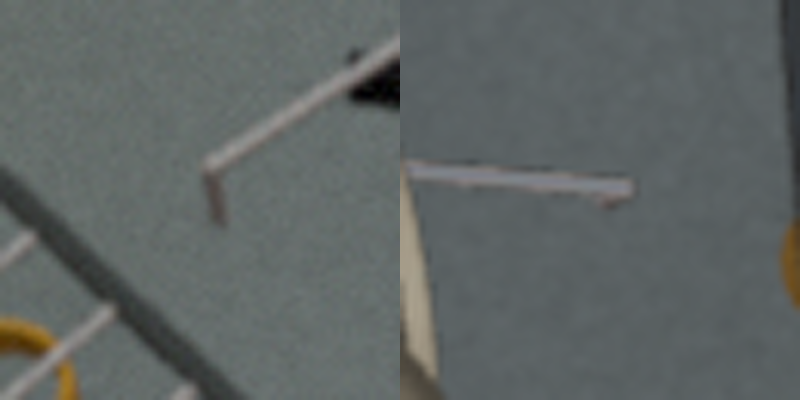

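The prong tip appears at scene px (281.7,244.1), matching the prediction of (282,243.7). Next I lower it, go under the rack and drop it into the band.

```bash
python3 -m inch '[[[0,0,10,0,0,0,0],[0,0,20,0,0,0,0],[0,0,20,0,0,0,0],[-20,-1,20,0,0,0,0],[-45,-3,20,0,0,0,0],[-70,-5,20,0,0,0,0],[-95,-7,20,0,0,0,0],[-112,-9,20,0,0,0,0],[-121,-9,20,0,0,0,0],[-121,-9,20,0,0,0,0],[-121,-9,20,0,0,0,0]]]'; python3 -c "
from h import *
tip(); o=status.get_obs(); T=o['ee_pos']+[-17.3,-198.5,-17.4]; print('tip est',T)
e=snap('top','t6.png'); d=snap('scene','s6.png');B=np.array([553.5,-229.5,0])
a=np.arange(0,6.28,.4);C=np.c_[33*np.cos(a),33*np.sin(a),0*a+28]+B
for q in(d,e):
  h=cv2.cvtColor(q['frame'],cv2.COLOR_RGB2HSV); P=proj(q,C).round().astype(int); print(proj(q,[T]),[tuple(h[v,u]) for u,v in P])"
```

```text
t: 10.55
ee_pos: [572.0, -30.8, 57.2]
orientation: [-2.322, -2.116, -0.0]
ft_force: [-0.6, 0.1, -1.1]
width: 17.8
grasp_force: 30.0
t 10.55 ee [572.  -30.8  57.2] tip [ 553.4 -229.9    8.1] F [-0.6  0.1 -1.1] M [-0.01 -0.08  0.03] w 17.8 g 30.0
tip est [ 554.73821804 -229.3220411    39.78666919]
[[245.15627549 268.84377851]] [(np.uint8(20), np.uint8(183), np.uint8(141)), (np.uint8(20), np.uint8(214), np.uint8(131)), (np.uint8(20), np.uint8(197), np.uint8(145)), (np.uint8(19), np.uint8(68), np.uint8(112)), (np.uint8(18), np.uint8(73), np.uint8(136)), (np.uint8(19), np.uint8(148), np.uint8(146)), (np.uint8(19), np.uint8(154), np.uint8(141)), (np.uint8(5), np.uint8(12), np.uint8(125)), (np.uint8(21), np.uint8(162), np.uint8(142)), (np.uint8(20), np.uint8(197), np.uint8(141)), (np.uint8(19), np.uint8(196), np.uint8(148)), (np.uint8(21), np.uint8(225), np.uint8(144)), (np.uint8(17), np.uint8(66), np.uint8(143)), (np.uint8(20), np.uint8(161), np.uint8(139)), (np.uint8(19), np.uint8(127), np.uint8(141)), (np.uint8(21), np.uint8(180), np.uint8(139))]
[[432.94425098 199.02857505]] [(np.uint8(19), np.uint8(128), np.uint8(133)), (np.uint8(19), np.uint8(92), np.uint8(111)), (np.uint8(100), np.uint8(26), np.uint8(58)), (np.uint8(20), np.uint8(47), np.uint8(131)), (np.uint8(20), np.uint8(46), np.uint8(132)), (np.uint8(20), np.uint8(45), np.uint8(146)), (np.uint8(21), np.uint8(23), np.uint8(79)), (np.uint8(20), np.uint8(151), np.uint8(137)), (np.uint8(21), np.uint8(155), np.uint8(133)), (np.uint8(20), np.uint8(158), np.uint8(129)), (np.uint8(20), np.uint8(155), np.uint8(133)), (np.uint8(20), np.uint8(159), np.uint8(133)), (np.uint8(19), np.uint8(139), np.uint8(123)), (np.uint8(20), np.uint8(151), np.uint8(132)), (np.uint8(21), np.uint8(148), np.uint8(134)), (np.uint8(21), np.uint8(140), np.uint8(129))]
```

```bash
python3 -m inch '[[[0,0,8,0,0,0,0],[0,0,16,0,0,0,0],[0,0,24,0,0,0,0],[0,0,29,0,0,0,0],[0,0,30,0,0,0,0],[0,0,30,0,0,0,0],[0,0,30,0,0,0,0]]]'; python3 -c "
from h import *
tip()"
```

```text
t: 11.35
ee_pos: [572.0, -31.3, 27.3]
orientation: [2.322, 2.116, 0.0]
ft_force: [-0.5, -1.0, -1.3]
width: 18.0
grasp_force: 30.0
t 11.35 ee [572.  -31.3  27.3] tip [ 553.4 -230.4  -21.7] F [-0.5 -1.  -1.3] M [ 0.03 -0.07 -0.04] w 18.0 g 30.0
```

```bash
python3 -m inch '[[[8,0.4,0,0,0,0,0],[16,0.7,0,0,0,0,0],[20,0.9,0,0,0,0,0],[23,1,0,0,0,0,0],[26,1.2,0,0,0,0,0],[29,1.3,0,0,0,0,0],[32,1.5,0,0,0,0,0],[35,1.6,0,0,0,0,0],[38,1.7,0,0,0,0,0],[42,1.9,0,0,0,0,0],[46,2.1,0,0,0,0,0],[50,2.3,0,0,0,0,0],[50,2.3,0,0,0,0,0]]]'; python3 -c "
from h import *
tip()"
```

```text
t: 12.65
ee_pos: [578.9, 19.0, 27.2]
orientation: [-2.322, -2.116, -0.0]
ft_force: [0.5, 1.1, -2.0]
width: 18.0
grasp_force: 30.0
t 12.65 ee [578.9  19.   27.2] tip [ 560.4 -180.2  -21.8] F [ 0.5  1.1 -2. ] M [-0.02 -0.08  0.01] w 18.0 g 30.0
```

```bash
cat >> h.py <<'E'
def band(q,guess,r=40,st=1):
    h=cv2.cvtColor(q['frame'],cv2.COLOR_RGB2HSV); m=cv2.inRange(h,(14,90,70),(26,255,255)).astype(np.float32); m=cv2.GaussianBlur(m,(3,3),0)
    a=np.linspace(0,6.28,60); best=[]
    for dx in np.arange(-r,r+1,st):
        for dy in np.arange(-r,r+1,st):
            C=np.c_[guess[0]+dx+33*np.cos(a),guess[1]+dy+33*np.sin(a),0*a+28]
            P=proj(q,C).astype(np.float32); s=cv2.remap(m,P[:,0],P[:,1],1).mean()
            best.append((float(s),guess[0]+dx,guess[1]+dy))
    best=np.array(best); b=best[best[:,0]>best[:,0].max()*.98]; return b.mean(0).round(1)
def tp(): return status.get_obs()['ee_pos']+[-17.3,-198.5,-17.4]
E
python3 -c "
from h import *
print(tp()); print(band(load('s6.png'),(553,-229),12),band(load('t6.png'),(553,-229),12))
print(band(snap('scene','s7.png'),(557,-205),30),band(snap('top','t7.png'),(557,-205),30))"
```

```text
[ 561.58274262 -179.52951292    9.81012319]
[ 214.6  558.1 -233.9] [ 154.6  552.  -228. ]
[ 215.5  561.7 -207.8] [ 182.6  555.5 -202. ]
```

The band is following the prong (it moved 26 mm), so I continue the drag.

```bash
python3 -m inch '[[[3,0.1,0,0,0,0,0],[8,0.4,0,0,0,0,0],[15,0.7,0,0,0,0,0],[23,1.1,0,0,0,0,0],[32,1.5,0,0,0,0,0],[41,1.9,0,0,0,0,0],[50,2.3,0,0,0,0,0],[59,2.7,0,0,0,0,0],[68,3.1,0,0,0,0,0],[77,3.5,0,0,0,0,0],[86,4,0,0,0,0,0],[95,4.4,0,0,0,0,0],[104,4.8,0,0,0,0,0],[113,5.2,0,0,0,0,0],[122,5.6,0,0,0,0,0],[131,6,0,0,0,0,0],[139,6.4,0,0,0,0,0],[145,6.7,0,0,0,0,0],[149,6.9,0,0,0,0,0],[150,6.9,0,0,0,0,0]]]'; python3 -c "
from h import *
tip();print(tp())
print(band(snap('scene','s8.png'),(582,-50),30),band(snap('top','t8.png'),(582,-50),30))"
```

```text
t: 14.75
ee_pos: [599.6, 167.5, 27.2]
orientation: [2.322, 2.116, 0.0]
ft_force: [-0.3, -0.7, -1.3]
width: 18.0
grasp_force: 30.0
t 14.75 ee [599.6 167.5  27.2] tip [581.1 -31.7 -21.8] F [-0.3 -0.7 -1.3] M [-0.25  0.    0.01] w 18.0 g 30.0
[582.27515663 -31.02538091   9.7579256 ]
[235.4 582.4 -61. ] [218.2 576.6 -54.8]
```

```bash
python3 -m inch '[[[3,0.1,0,0,0,0,0],[7,0.3,0,0,0,0,0],[11,0.5,0,0,0,0,0],[15,0.7,0,0,0,0,0],[19,0.9,0,0,0,0,0],[23,1.1,0,0,0,0,0],[26,1.2,0,0,0,0,0],[28,1.3,0,0,0,0,0],[30,1.4,0,0,0,0,0],[31,1.4,0,0,0,0,0],[32,1.5,0,0,0,0,0]]]'; python3 -c "
from h import *
tip();print(tp())"; for i in 1; do python3 -m inch '[[[1,0,0,0,0,0,0],[2,0.1,0,0,0,0,0],[3,0.1,0,0,0,0,0],[4,0.2,0,0,0,0,0]]]'; python3 -c "
from h import *
tip();print(tp())"; done
```

```text
t: 15.95
ee_pos: [603.9, 198.8, 27.2]
orientation: [-2.322, -2.116, 0.0]
ft_force: [-0.2, -0.7, -2.0]
width: 18.1
grasp_force: 30.0
t 15.95 ee [603.9 198.8  27.2] tip [ 5.854e+02 -4.000e-01 -2.180e+01] F [-0.2 -0.7 -2. ] M [-0.22 -0.04 -0.05] w 18.1 g 30.0
[5.86645129e+02 2.61325810e-01 9.76790083e+00]
t: 16.35
ee_pos: [604.6, 202.8, 27.2]
orientation: [-2.322, -2.116, 0.0]
ft_force: [0.3, -0.0, -2.3]
width: 17.8
grasp_force: 30.0
t 16.35 ee [604.6 202.8  27.2] tip [586.    3.6 -21.8] F [ 0.3 -0.  -2.3] M [-0.19 -0.05  0.  ] w 17.8 g 30.0
[587.2570342    4.27053794   9.76853407]
```

```bash
python3 -m inch '[[[1,0,0,0,0,0,0],[2,0.1,0,0,0,0,0],[3,0.1,0,0,0,0,0],[3,0.1,0,0,0,0,0]]]'; python3 -c "
from h import *
tip();print(tp())";python3 -m inch '[[[1,0,0,0,0,0,0],[2,0.1,0,0,0,0,0],[2,0.1,0,0,0,0,0]]]'; python3 -c "
from h import *
tip();print(tp())
print(band(snap('scene','s9.png'),(585,-18),20),band(snap('top','t9.png'),(585,-18),20))"
```

```text
t: 16.75
ee_pos: [605.0, 205.9, 27.2]
orientation: [-2.322, -2.116, -0.0]
ft_force: [0.0, -1.2, -2.5]
width: 17.7
grasp_force: 30.0
t 16.75 ee [605.  205.9  27.2] tip [586.5   6.8 -21.8] F [ 0.  -1.2 -2.5] M [-0.05 -0.06 -0.05] w 17.7 g 30.0
[587.70487535   7.44632181   9.79371918]
t: 17.05
ee_pos: [605.3, 207.8, 27.2]
orientation: [-2.322, -2.116, -0.0]
ft_force: [-1.2, -0.7, -2.0]
width: 17.6
grasp_force: 30.0
t 17.05 ee [605.3 207.8  27.2] tip [586.7   8.7 -21.8] F [-1.2 -0.7 -2. ] M [-0.08 -0.02  0.02] w 17.6 g 30.0
[587.96250489   9.34959924   9.78126378]
[234.  587.4 -20.4] [214.7 582.5 -15. ]
```

```bash
for i in 1; do python3 -m inch '[[[1,0,0,0,0,0,0],[2,0.1,0,0,0,0,0],[2,0.1,0,0,0,0,0]]]' | grep -E "force|ee_pos"; python3 -c "
from h import *
tip()"; python3 -m inch '[[[0.7,0,0,0,0,0,0],[1.4,0.1,0,0,0,0,0],[1.4,0.1,0,0,0,0,0]]]'| grep -E "^ft"; python3 -c "
from h import *
tip();print(tp())"; done
```

```text
ee_pos: [605.5, 209.8, 27.2]
ft_force: [-0.3, -0.5, -2.6]
grasp_force: 30.0
t 17.45 ee [605.5 209.8  27.2] tip [586.9  10.7 -21.8] F [-0.3 -0.5 -2.6] M [-0.12  0.01 -0.04] w 17.8 g 30.0
ft_force: [-0.5, -0.9, -3.0]
t 17.75 ee [605.8 211.2  27.2] tip [587.2  12.  -21.8] F [-0.5 -0.9 -3. ] M [-0.1  -0.05 -0.05] w 17.8 g 30.0
[588.45695029  12.65973345   9.7838279 ]
```

```bash
python3 -m inch '[[[0.7,0,0,0,0,0,0],[1.4,0.1,0,0,0,0,0],[1.4,0.1,0,0,0,0,0]]]' | grep -E "^ft"; python3 -c "
from h import *
tip()"; python3 -m inch '[[[0.5,0,0,0,0,0,0],[1,0,0,0,0,0,0],[1,0,0,0,0,0,0]]]'| grep -E "^ft"; python3 -c "
from h import *
tip();print(tp())"
```

```text
ft_force: [-0.6, -0.8, -1.9]
t 18.05 ee [606.  212.6  27.2] tip [587.4  13.4 -21.8] F [-0.6 -0.8 -1.9] M [-0.13 -0.06 -0.02] w 18.0 g 30.0
ft_force: [-0.5, -0.5, -2.2]
t 18.35 ee [606.1 213.5  27.2] tip [587.5  14.4 -21.8] F [-0.5 -0.5 -2.2] M [-0.15 -0.04 -0.01] w 17.5 g 30.0
[588.77641172  15.02227865   9.77825776]
```

```bash
python3 -m inch '[[[0.5,0,0,0,0,0,0],[1,0,0,0,0,0,0],[1,0,0,0,0,0,0]]]' | grep -E "^ft"; python3 -c "
from h import *
tip()"; python3 -m inch '[[[0.5,0,0,0,0,0,0],[1,0,0,0,0,0,0],[1,0,0,0,0,0,0]]]'| grep -E "^ft"; python3 -c "
from h import *
tip()
print(band(snap('scene','s10.png'),(585,-14),15),band(snap('top','t10.png'),(585,-14),15))"
```

```text
ft_force: [0.3, -2.5, -1.8]
t 18.65 ee [606.  214.3  27.1] tip [587.4  15.1 -21.9] F [ 0.3 -2.5 -1.8] M [-0.4  -0.02 -0.04] w 18.2 g 30.0
ft_force: [-0.5, -6.2, -2.4]
t 18.95 ee [605.8 214.5  26.8] tip [587.2  15.3 -21.9] F [-0.5 -6.2 -2.4] M [-1.    0.03  0.01] w 17.9 g 30.0
[236.2 588.8 -14.1] [215.1 584.3  -8.7]
```

Seating was felt at tip y≈15.5, with the reaction (−0.5,−6.2) along the V axis, so both faces carry load. I'll go slightly further for about 8 N and hold.

```bash
python3 -m inch '[[[0.2,0,0,0,0,0,0],[0.4,0,0,0,0,0,0],[0.4,0,0,0,0,0,0],[0.4,0,0,0,0,0,0]]]' | grep -E "^ft"; python3 -c "
from h import *
tip()"; python3 -m inch '[[[0,0,0,0,0,0,0],[0,0,0,0,0,0,0],[0,0,0,0,0,0,0],[0,0,0,0,0,0,0],[0,0,0,0,0,0,0],[0,0,0,0,0,0,0],[0,0,0,0,0,0,0],[0,0,0,0,0,0,0]]]'| grep -E "^ft"; python3 -c "
from h import *
tip()"
```

```text
ft_force: [0.2, -6.4, -3.3]
t 19.45 ee [605.7 214.6  26.7] tip [587.1  15.4 -21.9] F [ 0.2 -6.4 -3.3] M [-1.24 -0.03  0.13] w 17.7 g 30.0
ft_force: [-0.3, -8.3, -2.7]
t 20.25 ee [605.7 214.6  26.7] tip [587.1  15.4 -21.9] F [-0.3 -8.3 -2.7] M [-1.29 -0.02  0.02] w 17.8 g 30.0
```

```bash
python3 -m inch '[[[0,0,0,0,0,0,0],[0,0,0,0,0,0,0],[0,0,0,0,0,0,0],[0,0,0,0,0,0,0],[0,0,0,0,0,0,0],[0,0,0,0,0,0,0]]]' | grep -E "^ft"; python3 -m inch '[[[-1,0,0,0,0,0,0],[-3,-0.1,0,0,0,0,0],[-6,-0.3,0,0,0,0,0],[-11,-0.5,0,0,0,0,0],[-17,-0.8,0,0,0,0,0],[-21,-1,0,0,0,0,0],[-23,-1.1,0,0,0,0,0],[-23,-1.1,0,0,0,0,0],[-23,-1.1,0,0,0,0,0]]]'| grep -E "^ft"; python3 -c "
from h import *
tip()"
```

```text
ft_force: [-0.7, -7.1, -2.2]
ft_force: [-0.2, 0.8, -2.4]
t 21.75 ee [603.2 193.   27.2] tip [584.6  -6.1 -21.8] F [-0.2  0.8 -2.4] M [-0.02 -0.08 -0.04] w 18.2 g 30.0
```

```bash
python3 -m inch '[[[0,0,-5,0,0,0,0],[0,0,-13,0,0,0,0],[0,0,-25,0,0,0,0],[0,0,-40,0,0,0,0],[0,0,-50,0,0,0,0],[0,0,-53,0,0,0,0],[0,0,-53,0,0,0,0],[0,0,-53,0,0,0,0]]]'| grep -E "^ft"; python3 -c "
from h import *
tip();T=tp();print(T)
d=snap('scene','s11.png');e=snap('top','t11.png')
print(band(d,(585,-14),15),band(e,(585,-14),15))
p=proj(d,[T])[0];q=proj(e,[T+[0,0,49]])[0];print(p,q)
p=p.astype(int);q=q.astype(int)
a=cv2.resize(d['frame'][p[1]-35:p[1]+30,p[0]-35:p[0]+30],(400,400),interpolation=2);b=cv2.resize(e['frame'][q[1]-32:q[1]+33,q[0]-32:q[0]+33],(400,400),interpolation=2)
cv2.imwrite('pics/m6.png',np.hstack([a,b])[:,:,::-1]); print(p,q)"
```

```text
ft_force: [0.5, -0.4, -1.6]
t 22.55 ee [602.8 193.   80. ] tip [584.2  -6.2  31. ] F [ 0.5 -0.4 -1.6] M [-0.01 -0.07 -0.  ] w 17.9 g 30.0
[585.46629029  -5.54687554  62.60358515]
[238.8 590.  -15.1] [217.1 584.   -8.5]
[311.50203486 224.23017018] [348.86039423 184.69959599]
[311 224] [348 184]
```

View pics/m6.png

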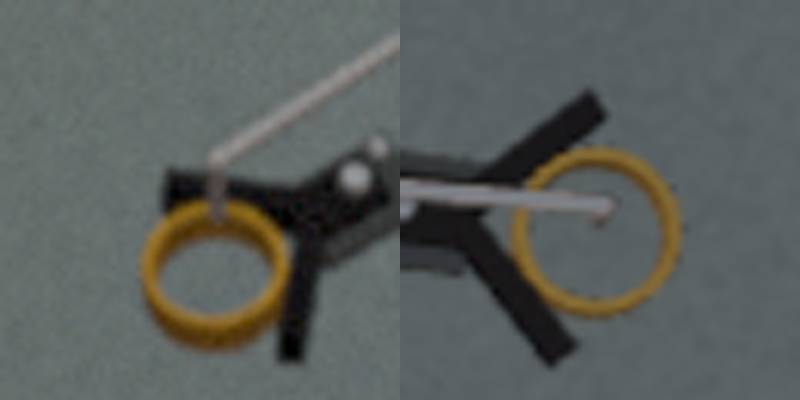

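The band sits against both V faces, and the prong tip at scene px (311.8,224.3) matches the prediction, so the hook has not slipped in the grip. Now back to the rest.

```bash
python3 -m inch '[[[8,-9,0,0,0,0,0],[22,-25,0,0,0,0,0],[40,-44,0,0,0,0,0],[60,-66,0,0,0,0,0],[80,-88,0,0,0,0,0],[100,-110,0,0,0,0,0],[116,-128,0,0,0,0,0],[127,-141,0,0,0,0,0],[133,-147,0,0,0,0,0],[133,-147,0,0,0,0,0],[133,-147,0,0,0,0,0],[133,-147,0,0,0,0,0],[133,-147,0,0,0,0,0]]]'| grep -E "^ft"; python3 -c "
from h import *
tip();plan(468.8,339.0,34.6)"
```

```text
ft_force: [0.2, 0.5, -2.3]
t 23.95 ee [469.7 338.5  80.2] tip [450.9 139.4  31.2] F [ 0.2  0.5 -2.3] M [-0.02 -0.1   0.  ] w 17.9 g 30.0
t 23.95 shift [ 0.4 -0.9 45.6] turn [ 0.    -0.    -0.001]
```

```bash
python3 -m inch '[[[0.4,-0.9,0,0,0,0,0],[0.4,-0.9,10,0,0,0,0],[0.4,-0.9,20,0,0,0,0],[0.4,-0.9,28,0,0,0,0],[0.4,-0.9,34,0,0,0,0],[0.4,-0.9,39,0,0,0,0],[0.4,-0.9,42,0,0,0,0],[0.4,-0.9,44,0,0,0,0],[0.4,-0.9,45,0,0,0,0],[0.4,-0.9,45.5,0,0,0,0],[0.4,-0.9,45.5,0,0,0,0],[0.4,-0.9,45.5,0,0,0,0]]]'| grep -E "^ft"; python3 -c "
from h import *
tip()"
```

```text
ft_force: [-0.6, -0.8, -2.2]
t 25.15 ee [468.3 339.7  34.9] tip [449.7 140.6 -14.1] F [-0.6 -0.8 -2.2] M [-0.08 -0.06 -0.03] w 17.7 g 30.0
```

Within about 0.5 mm of the rest's floor. I'll lower the last bit, open and retreat.

```bash
python3 -m inch '[[[0,0,0.3,0,0,0,0],[0,0,0.5,0,0,0,0],[0,0,0.5,0,0,0,10],[0,0,0.5,0,0,0,25],[0,0,0.5,0,0,0,50],[0,0,0.5,0,0,0,60],[0,0,0.5,0,0,0,60],[0,0,0.5,0,0,0,60],[0,0,-10,0,0,0,60],[0,0,-30,0,0,0,60],[0,0,-60,0,0,0,60],[0,0,-100,0,0,0,60],[0,0,-140,0,0,0,60],[0,0,-150,0,0,0,60],[0,0,-150,0,0,0,60],[0,0,-150,0,0,0,60],[0,0,-150,0,0,0,60]]]'| grep -E "^ft|width|t:"; python3 -c "
from h import *
tip()
d=snap('scene','s12.png');e=snap('top','t12.png')
print(band(d,(585,-14),12),band(e,(585,-14),12))
for n in('scene0.png','s12.png'):
  q=load(n); print([308+int(r.argmax()) for r in q['frame'][160:173,308:335].astype(int).sum(2)])
  h=cv2.cvtColor(q['frame'][125:170,325:400],cv2.COLOR_RGB2HSV);m=cv2.inRange(h,(105,120,60),(125,255,255));print(cv2.connectedComponentsWithStats(m)[2:])
"
```

```text
t: 26.85
ft_force: [0.1, 0.1, -0.5]
width: 52.8
t 26.85 ee [467.2 338.9 182.9] tip [448.5 139.6 134.3] F [ 0.1  0.1 -0.5] M [-0.04 -0.08  0.01] w 52.8 g 0.0
[245.7 588.9 -14.4] [222.9 584.   -8.5]
[334, 334, 332, 330, 329, 327, 325, 324, 322, 320, 319, 317, 317]
(array([[   0,    0,   75,   45, 3174],
       [  27,    6,   30,   22,  201]], dtype=int32), array([[36.67706364, 22.3642092 ],
       [42.09950249, 16.24875622]]))
[334, 334, 332, 329, 329, 327, 325, 324, 322, 319, 319, 317, 317]
(array([[   0,    0,   75,   45, 3167],
       [  27,    6,   30,   22,  208]], dtype=int32), array([[36.66940322, 22.39437954],
       [42.03365385, 15.99519231]]))
```

The hook matches its starting image to within a pixel, the band is still seated, and the gripper is clear, so I'm handing in.

```bash
python3 -c "
from h import *
print(ctrl.close_job())"
```

```text
the job is handed in; nothing more can be done
None
```

I handed the job in at about 27 s. The band is seated against both faces of the V-stop after more than a second at roughly 6–8 N, and the hook is back in its red rest as it was. I did not see the judge's verdict.

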